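# Stopper check with a hand force gauge

### The job

Check the stopper of the tall amber vial: first stand the vial upright in the bore of the metal block, fully down, and let go of it. Then take the hand-held force gauge out of its stand and, with the gauge upright, set the tip of its plunger on the bare rubber disc in the middle of the vial's cap and press gently, until the plunger is about half-way in (about 4.5 N). Finish while holding it like that, the gauge still in the gripper and pressing steadily, and leave the other things on the bench where they are.

Things in the scene. Friction and masses are not known exactly. Their poses are not given: they have to be found in the camera images.
- vial_mid (a point): Centre, half-way up, of the tall amber vial (loose, about 90 g): body 36 mm in diameter, straight-sided up to 58 mm, then shoulder, neck and a 26 mm aluminium cap; 78 mm tall. z up its axis. Starts standing on the bench in a row ahead of the robot with a shorter vial (28 mm in diameter, 47 tall) and a white jar (48 mm, 45 tall), in any order, 35 mm or more between them.
- vial_base (a point): Centre of the tall vial's underside, z up along its axis.
- spot (a point): The marked spot: centre of the round dark rubber disc, 12 mm in diameter, flush in the middle of the top of the tall vial's cap, 78 mm above the vial's underside; z up along the vial's axis.
- bore_floor (a point): Centre of the floor of the bore in the fixed metal block, 10 mm above the bench. Block 76 x 76 mm, 30 mm high, on a 100 x 100 x 6 mm foot plate; the round bore in the middle of its top is 39 mm in diameter, with a small lead-in, 20 mm deep (mouth 30 mm above the bench). z up, x and y along the block's sides.
- stand_top (a point): Centre of the top of the fixed gauge stand, 62 mm above the bench: a 70 x 70 mm plate, 8 mm thick, on four thin posts on a 90 x 90 mm foot plate, with a 26 mm hole in which the gauge's nose hangs and on which its collar rests. The gauge is drawn straight up out of it, by 55 mm or more.
- gauge_mid (a point): Centre of the black body of the hand-held force gauge (loose, about 160 g), 24 mm in its x, 34 mm in its y (grip these faces), 80 mm tall; z up its axis. Under the body a collar (36 mm across, underside 46 mm below this point, resting on the stand), a nose 20 mm across and 30 mm long, and on the same axis the plunger, whose tip when free is 98 mm below this point. Starts upright in the stand.
- gauge_tip (a point): Centre of the flat end, 8 mm in diameter, of the gauge's plunger, z up along the gauge's axis. It stands 22 mm out of the nose when free.
- plunger (a joint): How far the plunger is pushed into the gauge: 0 = fully out, 0.014 m = fully in (it then strikes a hard stop). Spring-loaded: about 1 N to start moving it, 4.5 N at 0.007 m, 8 N at 0.014 m.
Things that resemble listed ones, but are neither listed nor needed, are in the scene too. What is shaped like the part that bears vial_mid but green is not meant.

How it is judged:
By the outcome, as a careful person would: the job done as asked, in the order asked, and still so for the second after the job is handed in, while the arm keeps its last pose, push and grip.
It also fails if it takes over 59 s, if anything falls off the work surface, if the arm or the gripper's body presses on something with over 40 N, if the wrist force passes 120 N, or if a joint passes its speed limit or range.

### The arm

A 7-joint arm with a two-finger parallel gripper is mounted at the origin on the work surface. World frame = base frame: x ahead of the robot, y to its left, z up, the work surface at z = 0. Lengths are in m, angles in rad, forces in N, time in s.
With the tool pointing down it reaches from about 0.425 to 0.875 m from the base axis. Payload 8.4 kg.
Tool frame: the origin (TCP) lies on the mounting face of the last link; the fingertips stand 182 mm ahead of it and the grasp point (between the pads) lies 164 mm ahead of it; x points along the fingers, y is the direction in which the jaws open and shut, and the axes are right-handed (so a half turn about x gives the same grasp; the last joint's range is limited). The gripper opens to 87 mm and grips with 3 to 60 N. Pads are 19 mm wide; open, the fingers measure 117 mm over their backs; the gripper's body (75 mm by 190 mm) begins 51 mm behind the grasp point.
Start: joints at [1.159, 0.333, 0.04, 1.465, -0.013, 1.343, -0.059], TCP at [0.2, -0.618, 0.405] pointing down, gripper open.
Joint ranges: [-2.58, 2.58], [-0.38, 2.09], [-1.3, 1.39], [0.25, 2.4], [-1.5, 4.64], [0.08, 2.09], [-2.65, 2.65]. Speed limits (rad/s): [2.22, 2.22, 2.79, 2.79, 3.14, 3.14, 3.14].

### API

Orientations are given as a unit quaternion [w, x, y, z].
In Python, from cell import sensors, snapshot, job, spot_in gives the robot as it stands.
- The arm moves only by the shell command python3 -m handwheel 'ROWS' [OPENING] [FORCE]. ROWS is JSON, a list of rows, each an object with "delta_pos": the shift along the tool's x, y, z normalised to -1 to 1, where 1 is 2.5 cm, a list of three; "rotation": the turn, a rotation vector about the tool's x, y, z normalised to -1 to 1, where 1 is pi rad, a list of three. In form: [{"delta_pos": [tx, ty, tz], "rotation": [rx, ry, rz]}, ...]. A call has 1 to 5 rows; each row shifts and turns the commanded pose from where the row before left it, along the tool's axes as they then stand; what a row does not reach is not made up. A row lasts 1/10 s, in which the tool goes at most 50 mm and 8.59 degrees, less where a joint would pass 70% of its speed; a pose out of reach is approached as far as the arm can. A call with a number of a shift or a turn outside -1 to 1 is refused whole. A call with a gripper value outside its range is refused whole. OPENING is the opening, from 0 (shut) to 1 (fully open), set as the call begins (- or left out, the last holds). The fingers move at their own pace and stop on an object; FORCE is the grip in N (left out, the last holds). Time passes only in rows, so rows that do not move let the fingers close. It gives the time, the measured TCP pose, the force and the opening at its end, in the units of the state.
- sensors.observe(): the state, without advancing time (a new reading comes with each control period).
- snapshot(name): name is "scene" or "top" or "wrist"; returns a dict with "img" (420x560x3 uint8, red, green, blue), "intrinsics" (3x3 intrinsics, pixels), "cam_to_world" (4x4, takes a point from camera to world coordinates). Camera axes: x right, y up, looking along -z (the intrinsics and any distortion apply to the point x, -y, -z); pixel columns grow to the right and rows downward; lengths in m; the calibration is good to about 2 mm. A picture is of the moment at which its call begins. There is no depth.
- job.close_job(): hands the job in, once; it reports no verdict.
Trained networks look in the newest picture that a camera, given by its name, has taken for a name from the list of things; names that differ only in an ending like _2 or _b are one class to them, and where a whole thing is asked for, a point or a joint stands for the part that bears it (a point fixed in the world has none). Each returns a list of dicts, best first, with "p" (0 to 1); they miss things now and then, are a little off and sometimes report something else, mostly with a low value. They report only what shows in the picture. A call takes as long as a camera call. They do not tell look-alikes from the thing itself.
- spot_in(camera, thing): "extent" ([left, top, width, height] in pixels, round what is visible of it).
The state is a dict: "clock": time; "qpos": joint angles; "qvel": joint speeds; "joint_torque": joint torques, N m; "tcp_pos": TCP position; "orientation": TCP orientation; "contact_force": force on the tool from outside, world axes, zero at the start; "ft_torque": the same for the moment, N m; "opening": opening from 0.0 (shut) to 1.0 (fully open).
Only numpy, scipy, OpenCV 4.12 (cv2) and the standard library are available. Lean on these libraries where they do the work, as an engineer would, in place of code of your own. Each camera call takes 0.05 s, during which the arm holds its last target. There are 200 camera calls.

## Working session

There is one attempt and no reset: what is moved stays moved. The work goes in short steps, Python scripts to look and compute and a shell command to move; the robot and the scene stay as the last step left them, time stands still between calls to the robot, and variables do not carry over. Pictures are saved under pics/ and viewed, about 8 in all and at most 12, crops included, and the job is handed in when it is done.

```bash
mkdir -p pics; cat > h.py <<'E'
import numpy as np,cv2
from cell import sensors,snapshot,job,spot_in
from scipy.spatial.transform import Rotation as R
def snap(n,f=None):
    s=snapshot(n)
    if f: cv2.imwrite('pics/'+f,s['img'][:,:,::-1])
    return s
def ray(s,u,v):
    K=np.array(s['intrinsics']);T=np.array(s['cam_to_world'])
    d=np.linalg.inv(K)@[u,v,1];d=T[:3,:3]@[d[0],-d[1],-d[2]]
    return T[:3,3],d
def at(s,u,v,z):
    o,d=ray(s,u,v);return o+d*(z-o[2])/d[2]
def px(s,p):
    K=np.array(s['intrinsics']);T=np.array(s['cam_to_world'])
    c=T[:3,:3].T@(np.array(p)-T[:3,3]);q=K@[c[0],-c[1],-c[2]];return q[:2]/q[2]
def pose():
    o=sensors.observe();q=o['orientation'];r=R.from_quat([q[1],q[2],q[3],q[0]])
    return o,np.array(o['tcp_pos']),r
def go(target):
    "shift from the grasp point to target in tool axes, in row units"
    o,p,r=pose();g=p+r.apply([.164,0,0])
    return r.inv().apply(np.array(target)-g)/.025
E
python3 - <<'E'
from h import *
np.set_printoptions(precision=4,suppress=True)
o,p,r=pose();print(o['clock'],p,r.as_matrix())
a=[snap('scene'),snap('top')]
for n,s in zip(('scene','top'),a):
    T=np.array(s['cam_to_world']);print(n,T[:3,3],-T[:3,2])
    for t in('vial_mid','spot','bore_floor','stand_top','gauge_mid'):
        for d in spot_in(n,t)[:4]:print(t,np.round(d['extent'],1),round(d['p'],2))
cv2.imwrite('pics/a.png',np.hstack([cv2.resize(s['img'],(560,420)) for s in a])[:,:,::-1]) if 0 else cv2.imwrite('pics/a.png',np.vstack([cv2.resize(s['img'],(400,300)) for s in a])[:,:,::-1])
cv2.imwrite('pics/top.png',a[1]['img'][:,:,::-1])
cv2.imwrite('pics/scene.png',a[0]['img'][:,:,::-1])
E
```

```text
0.0 [ 0.2    -0.6183  0.4039] [[-0.0006  0.3077 -0.9515]
 [ 0.0015 -0.9515 -0.3077]
 [-1.     -0.0016  0.0001]]
scene [ 0.8402 -0.3331  0.6363] [-0.3922  0.4926 -0.7768]
vial_mid [230.  177.3  18.9  36.5] 0.7
vial_mid [291.8 131.5  54.5  41.8] 0.64
vial_mid [248.7 155.7  25.1  33.6] 0.6
spot [253.8 152.5  20.5  37.5] 0.72
spot [228.2 178.2  21.4  36.5] 0.71
stand_top [294.7 131.6  50.1  43.3] 0.86
gauge_mid [314.5 102.   20.9  39.3] 0.76
top [ 0.5006 -0.0022  0.7599] [ 0.0649 -0.0104 -0.9978]
vial_mid [211.  250.8  20.3  21.7] 0.81
vial_mid [255.1 252.3  21.5  18.4] 0.8
vial_mid [110.9 228.3  36.4  24.3] 0.45
spot [255.3 250.4  21.2  20.5] 0.7
bore_floor [367.6 227.3  49.5  47.9] 0.64
stand_top [113.6 210.1  64.3  61.1] 0.79
gauge_mid [110.  230.   38.3  24.6] 0.93
gauge_mid [113.8 210.   63.2  58.8] 0.53
```

View pics/top.png

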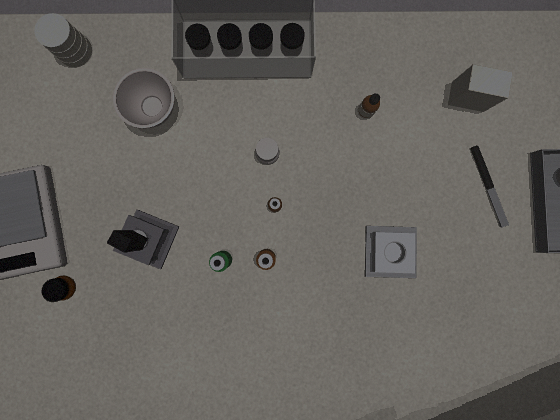

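View pics/scene.png

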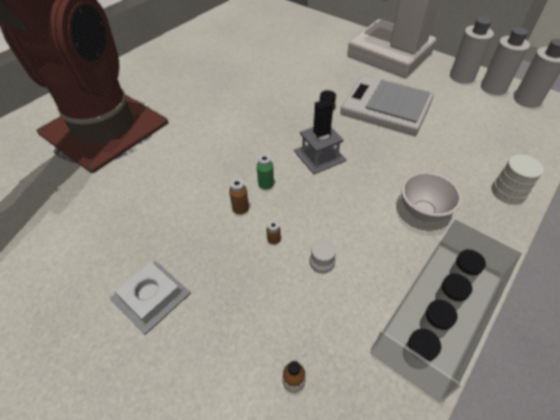

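The top view shows the tall amber vial at about (265,260), a green look-alike at (219,261), the block at (392,252) and the stand with the gauge at (145,240). I'll enlarge these for accurate centres.

```bash
python3 - <<'E'
from h import *
np.set_printoptions(precision=4,suppress=True)
s=snap('top');im=s['img'][:,:,::-1]
c=lambda u,v,w,h,k:cv2.resize(im[v:v+h,u:u+w],None,fx=k,fy=k,interpolation=cv2.INTER_CUBIC)
a=np.hstack([c(100,200,80,75,5),c(355,215,80,75,5)])
cv2.imwrite('pics/z.png',cv2.convertScaleAbs(a,alpha=2.2))
print('vial',at(s,265.5,261,.078),'bore',at(s,394,252,.03),'stand',at(s,147,239,.062),'green',at(s,219,262,.078),'small',at(s,275,204,.047))
E
```

```text
vial [0.4451 0.0149 0.078 ] bore [ 0.4551 -0.2282  0.03  ] stand [0.486  0.2293 0.062 ] green [0.4443 0.0969 0.078 ] small [ 0.5479 -0.0031  0.047 ]
```

View pics/z.png

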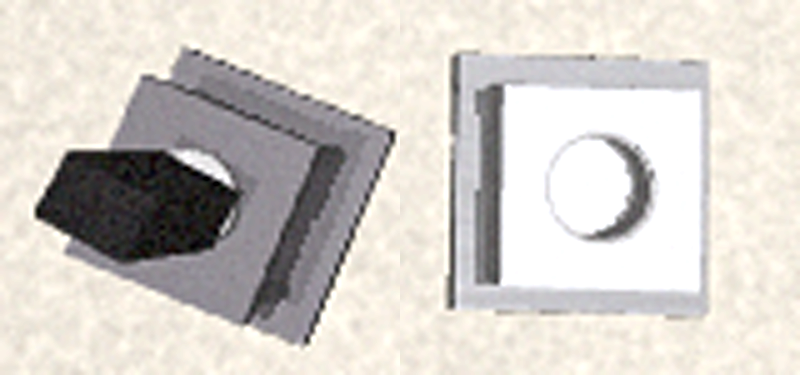

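```bash
r='{"delta_pos":[0,-1,-1],"rotation":[0,0,0]}'
python3 -m handwheel '[{"delta_pos":[0,-1,-1],"rotation":[0,0,0]},{"delta_pos":[0,-1,-1],"rotation":[0,0,0]},{"delta_pos":[0,-1,-1],"rotation":[0,0,0]},{"delta_pos":[0,-1,-1],"rotation":[0,0,0]},{"delta_pos":[0,-1,-1],"rotation":[0,0,0]}]' 1 20
python3 -m handwheel '[{"delta_pos":[0,-1,-1],"rotation":[0,0,0]},{"delta_pos":[0,-1,-1],"rotation":[0,0,0]},{"delta_pos":[0,-1,-1],"rotation":[0,0,0]},{"delta_pos":[0,-1,-1],"rotation":[0,0,0]},{"delta_pos":[0,-1,-1],"rotation":[0,0,0]}]'
python3 -m handwheel '[{"delta_pos":[0,-1,-1],"rotation":[0,0,0]},{"delta_pos":[0,-1,-1],"rotation":[0,0,0]},{"delta_pos":[0,-1,-1],"rotation":[0,0,0]},{"delta_pos":[0,-1,-1],"rotation":[0,0,0]},{"delta_pos":[0,-1,-1],"rotation":[0,0,0]}]'
python3 -m handwheel '[{"delta_pos":[0,-1,-1],"rotation":[-0.044,0,0]},{"delta_pos":[0,0,0],"rotation":[-0.044,0,0]},{"delta_pos":[0,0,0],"rotation":[-0.044,0,0]},{"delta_pos":[0,0,0],"rotation":[-0.044,0,0]},{"delta_pos":[0,0,0],"rotation":[-0.044,0,0]}]'
python3 -m handwheel '[{"delta_pos":[0,0,0],"rotation":[-0.044,0,0]},{"delta_pos":[0,0,0],"rotation":[-0.044,0,0]},{"delta_pos":[0,0,0],"rotation":[-0.044,0,0]},{"delta_pos":[0,0,0],"rotation":[-0.044,0,0]}]'
python3 - <<'E'
from h import *
np.set_printoptions(precision=4,suppress=True)
o,p,r=pose();print(p,r.as_matrix());print(go([.445,.015,.043]))
E
```

```text
clock: 1.15
tcp_pos: [0.2809, -0.4597, 0.4049]
orientation: [0.11, 0.698, 0.11, -0.698]
contact_force: [0.3, -0.2, -0.4]
opening: 1.001
clock: 1.65
tcp_pos: [0.3614, -0.3023, 0.405]
orientation: [0.11, 0.699, 0.11, -0.698]
contact_force: [0.9, 0.5, 0.8]
opening: 1.001
clock: 2.15
tcp_pos: [0.4418, -0.1449, 0.4051]
orientation: [0.11, 0.699, 0.11, -0.698]
contact_force: [0.6, 0.7, -0.4]
opening: 0.999
clock: 2.65
tcp_pos: [0.4575, -0.1147, 0.4049]
orientation: [0.342, 0.619, 0.342, -0.619]
contact_force: [-0.7, 0.0, 1.1]
opening: 1.0
clock: 3.05
tcp_pos: [0.4575, -0.1147, 0.4049]
orientation: [0.498, 0.502, 0.498, -0.502]
contact_force: [-0.5, -0.3, 0.3]
opening: 0.997
[ 0.4575 -0.1147  0.4049] [[ 0.0004  1.     -0.0083]
 [-0.0002 -0.0083 -1.    ]
 [-1.      0.0004  0.0002]]
[ 7.9162 -0.5478 -5.1882]
```

```bash
python3 -m handwheel '[{"delta_pos":[0.4,-0.1,-1],"rotation":[0,0,0]},{"delta_pos":[0.4,-0.1,-1],"rotation":[0,0,0]},{"delta_pos":[0.4,-0.1,-1],"rotation":[0,0,0]},{"delta_pos":[0.4,-0.1,-1],"rotation":[0,0,0]},{"delta_pos":[0.4,-0.1,-1],"rotation":[0,0,0]}]'
python3 -m handwheel '[{"delta_pos":[0,0,-0.2],"rotation":[0,0,0]},{"delta_pos":[0,0,0],"rotation":[0,0,0]}]'
python3 - <<'E'
from h import *
np.set_printoptions(precision=4,suppress=True)
s=snap('wrist','w1.png')
T=np.array(s['cam_to_world']);print(T[:3,3],-T[:3,2])
for t in('vial_mid','spot'):
    for d in spot_in('wrist',t)[:4]:
        e=d['extent'];print(t,np.round(e,1),round(d['p'],2),at(s,e[0]+e[2]/2,e[1]+e[3]/2,.078))
print(go([.445,.015,.043]),px(s,[.445,.015,.078]))
E
```

```text
clock: 3.55
tcp_pos: [0.4465, 0.0114, 0.3546]
orientation: [0.497, 0.504, 0.496, -0.503]
contact_force: [0.7, 0.4, 0.6]
opening: 0.999
clock: 3.75
tcp_pos: [0.4468, 0.0159, 0.355]
orientation: [0.497, 0.503, 0.497, -0.503]
contact_force: [-0.1, -0.9, 0.6]
opening: 1.0
[0.4484 0.1015 0.3342] [-0.0044 -0.3076 -0.9515]
vial_mid [262.8 179.4  34.4  48.6] 0.89 [0.4479 0.0253 0.078 ]
vial_mid [258.   97.   37.7  38.8] 0.87 [0.4461 0.1004 0.078 ]
spot [255.7  91.4  37.9  47.9] 0.76 [0.4443 0.1012 0.078 ]
spot [260.5 176.6  37.6  50.5] 0.7 [0.4473 0.0271 0.078 ]
[ 5.928  -0.0928 -0.0313] [276.9935 214.5552]
```

View pics/w1.png

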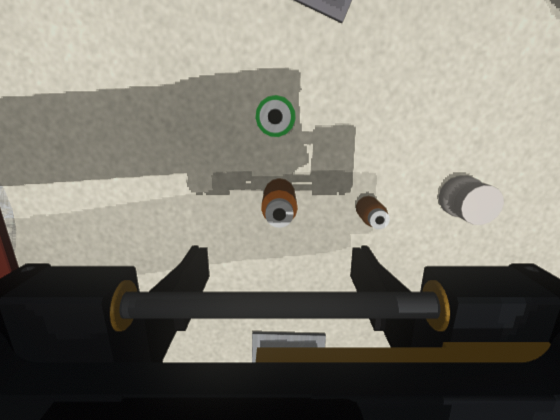

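The wrist view shows the amber cap at (279,213), against a prediction of (277,215), so the estimate is confirmed. The green one is clear at (276,116). Descending and gripping.

```bash
python3 -m handwheel '[{"delta_pos":[1,0,0],"rotation":[0,0,0]},{"delta_pos":[1,0,0],"rotation":[0,0,0]},{"delta_pos":[1,0,0],"rotation":[0,0,0]},{"delta_pos":[1,0,0],"rotation":[0,0,0]},{"delta_pos":[1,0,0],"rotation":[0,0,0]}]'
python3 -m handwheel '[{"delta_pos":[0.5,0,0],"rotation":[0,0,0]},{"delta_pos":[0.4,0,0],"rotation":[0,0,0]},{"delta_pos":[0,0,0],"rotation":[0,0,0]}]'
python3 -m handwheel '[{"delta_pos":[0,0,0],"rotation":[0,0,0]},{"delta_pos":[0,0,0],"rotation":[0,0,0]},{"delta_pos":[0,0,0],"rotation":[0,0,0]},{"delta_pos":[0,0,0],"rotation":[0,0,0]},{"delta_pos":[0,0,0],"rotation":[0,0,0]}]' 0 25
python3 -m handwheel '[{"delta_pos":[0,0,0],"rotation":[0,0,0]},{"delta_pos":[0,0,0],"rotation":[0,0,0]},{"delta_pos":[0,0,0],"rotation":[0,0,0]},{"delta_pos":[0,0,0],"rotation":[0,0,0]},{"delta_pos":[0,0,0],"rotation":[0,0,0]}]'
python3 -m handwheel '[{"delta_pos":[-1,0,0],"rotation":[0,0,0]},{"delta_pos":[-1,0,0],"rotation":[0,0,0]},{"delta_pos":[-1,0,0],"rotation":[0,0,0]},{"delta_pos":[-1,0,0],"rotation":[0,0,0]},{"delta_pos":[0,0,0],"rotation":[0,0,0]}]'
python3 - <<'E'
from h import *
s=snap('wrist','w2.png')
print(spot_in('wrist','vial_mid')[:3])
print(go([.455,-.229,.13]))
E
```

```text
clock: 4.4
tcp_pos: [0.4471, 0.0142, 0.2291]
orientation: [0.496, 0.504, 0.496, -0.504]
contact_force: [0.6, 0.4, -0.4]
opening: 1.0
clock: 4.7
tcp_pos: [0.4468, 0.015, 0.2067]
orientation: [-0.496, -0.503, -0.497, 0.504]
contact_force: [0.2, 0.3, 0.1]
opening: 1.003
clock: 5.2
tcp_pos: [0.4469, 0.0154, 0.2076]
orientation: [0.497, 0.504, 0.496, -0.503]
contact_force: [-0.2, -0.0, 0.3]
opening: 0.628
clock: 5.7
tcp_pos: [0.4468, 0.0154, 0.2073]
orientation: [-0.496, -0.503, -0.497, 0.503]
contact_force: [-0.7, -0.6, 0.5]
opening: 0.404
clock: 6.2
tcp_pos: [0.4479, 0.0157, 0.3102]
orientation: [0.498, 0.505, 0.495, -0.502]
contact_force: [0.5, -0.1, -0.2]
opening: 0.402
[{'extent': [249.4, 222.2, 65.2, 116.8], 'p': 0.64}, {'extent': [246.7, 90.0, 50.9, 48.3], 'p': 0.64}]
[0.53419138 0.46074082 9.7652737 ]
```

View pics/w2.png

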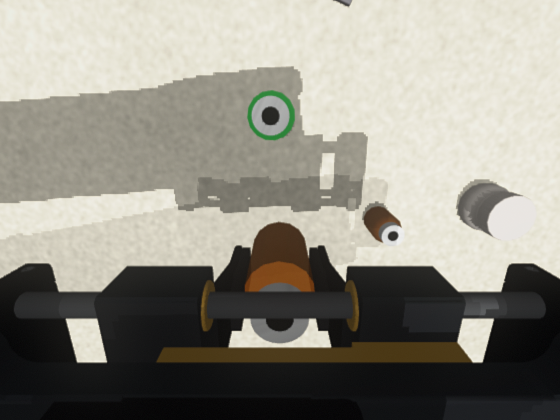

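```bash
python3 -m handwheel '[{"delta_pos":[0,0,1],"rotation":[0,0,0]},{"delta_pos":[0,0,1],"rotation":[0,0,0]},{"delta_pos":[0,0,1],"rotation":[0,0,0]},{"delta_pos":[0,0,1],"rotation":[0,0,0]},{"delta_pos":[0,0,1],"rotation":[0,0,0]}]'
python3 -m handwheel '[{"delta_pos":[0,0,1],"rotation":[0,0,0]},{"delta_pos":[0,0,1],"rotation":[0,0,0]},{"delta_pos":[0,0,1],"rotation":[0,0,0]},{"delta_pos":[0,0,1],"rotation":[0,0,0]},{"delta_pos":[0,0,1],"rotation":[0,0,0]}]'
python3 -m handwheel '[{"delta_pos":[0,0,1],"rotation":[0,0,0]},{"delta_pos":[0,0,1],"rotation":[0,0,0]},{"delta_pos":[0,0,0.5],"rotation":[0,0,0]},{"delta_pos":[0,0,0],"rotation":[0,0,0]},{"delta_pos":[0,0,0],"rotation":[0,0,0]}]'
python3 - <<'E'
from h import *
np.set_printoptions(precision=4,suppress=True)
t=snap('top')
print('top',at(t,395,252.4,.03),at(t,394,252,.03),px(t,[.455,-.228,.03]))
s=snap('wrist')
for d in spot_in('wrist','bore_floor'):print(d)
u=px(s,[.455,-.228,.03]).astype(int);print(u)
o,p,r=pose();g=p+r.apply([.164,0,0]);print(g,'cap px pred',px(s,g+[0,0,.035]))
x0,y0=max(u[0]-100,0),max(u[1]-75,0)
k=4;im=cv2.resize(s['img'][y0:y0+150,x0:x0+200,::-1],None,fx=k,fy=k,interpolation=cv2.INTER_CUBIC)
cv2.imwrite('pics/w3.png',im);print(x0,y0)
cv2.imwrite('pics/w3full.png',s['img'][:,:,::-1])
np.savez('w3.npz',**{k:s[k] for k in s})
# white-ish hole edges
E
```

```text
clock: 6.8
tcp_pos: [0.4445, -0.1105, 0.3058]
orientation: [-0.496, -0.503, -0.497, 0.504]
contact_force: [-0.0, -0.5, -0.6]
opening: 0.405
clock: 7.3
tcp_pos: [0.4428, -0.2354, 0.3055]
orientation: [-0.496, -0.503, -0.497, 0.504]
contact_force: [1.1, 0.1, -0.9]
opening: 0.403
clock: 7.8
tcp_pos: [0.4426, -0.296, 0.3065]
orientation: [0.496, 0.503, 0.497, -0.503]
contact_force: [-0.8, 1.0, -0.5]
opening: 0.402
top [ 0.4543 -0.2301  0.03  ] [ 0.4551 -0.2282  0.03  ] [393.8938 252.0368]
{'extent': [237.7, 80.7, 115.8, 113.5], 'p': 0.64}
[292 137]
[ 0.4428 -0.2956  0.1432] cap px pred [278.6849 321.8223]
192 62
```

View pics/w3.png

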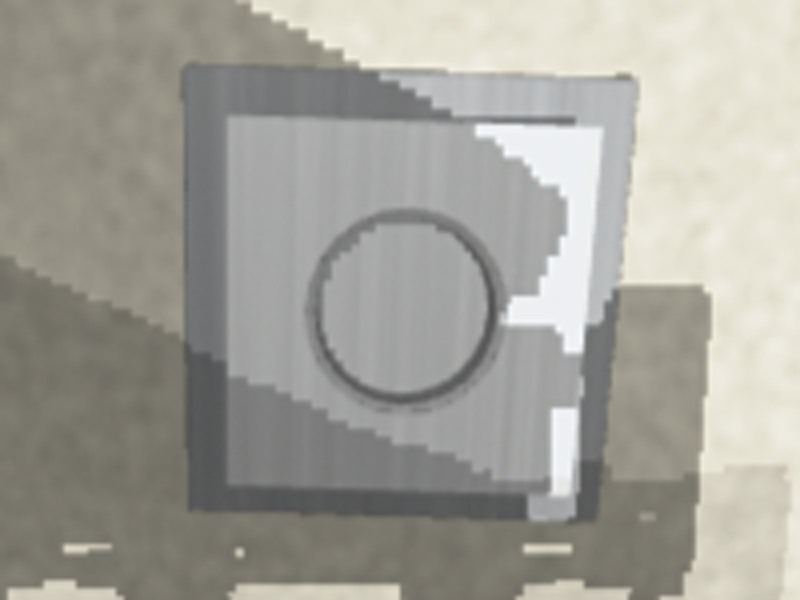

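Crop: bore ring centre at (404,309), i.e. wrist pixel (292.8,138.9). I'll also measure the held vial's offset in the hand from the same picture.

```bash
python3 - <<'E'
from h import *
np.set_printoptions(precision=4,suppress=True)
s=dict(np.load('w3.npz'));print('bore',at(s,292.8,138.9,.03))
g=np.array([.4428,-.2956,.1432])
im=s['img'][:,:,::-1].copy()[190:370,200:360]
k=5;im=cv2.resize(im,(800,900),interpolation=cv2.INTER_CUBIC)[300:900]
im=cv2.convertScaleAbs(im,alpha=1.5)
for y in(-.002,0,.002):
  q=np.array([px(s,g+[.013*np.cos(a),y+.013*np.sin(a),.035]) for a in np.linspace(0,6.28,60)])
  q=((q-[200,190]+.5)*5-[0,300]).astype(np.int32)
  cv2.polylines(im,[q],True,(0,255,0) if y==0 else (0,0,255) if y>0 else (255,0,0),1)
cv2.imwrite('pics/w3c.png',im)
E
```

```text
bore [ 0.455 -0.229  0.03 ]
```

View pics/w3c.png

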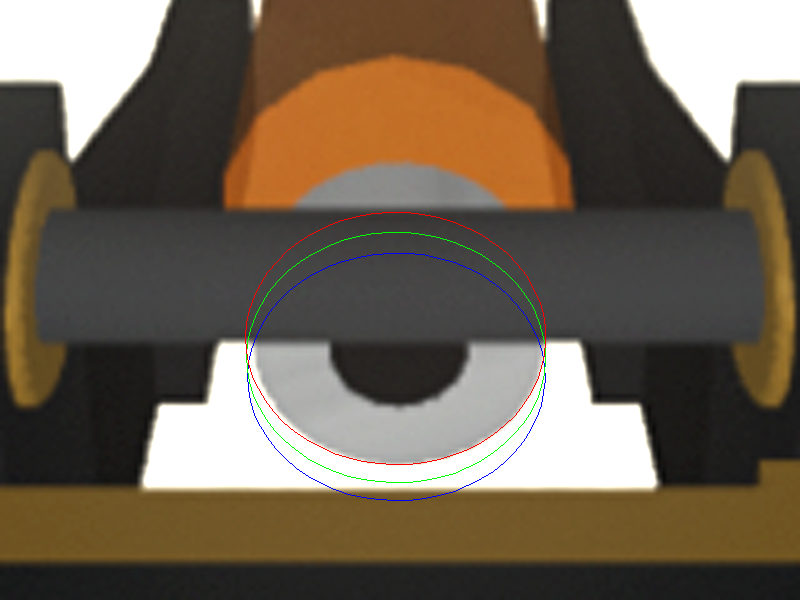

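The held cap sits about 2 mm toward +y of the grasp axis; the top view suggests about 0, so I'll allow 1.5 mm.

```bash
python3 - <<'E'
from h import *
np.set_printoptions(precision=4,suppress=True)
print(go([.455,-.2305,.083]))
E
```

```text
[ 2.4071  0.4578 -2.6106]
```

```bash
python3 -m handwheel '[{"delta_pos":[0,0.16,-0.87],"rotation":[0,0,0]},{"delta_pos":[0,0.15,-0.87],"rotation":[0,0,0]},{"delta_pos":[0,0.15,-0.87],"rotation":[0,0,0]},{"delta_pos":[0.8,0,0],"rotation":[0,0,0]},{"delta_pos":[0.8,0,0],"rotation":[0,0,0]}]'
python3 -m handwheel '[{"delta_pos":[0.4,0,0],"rotation":[0,0,0]},{"delta_pos":[0.2,0,0],"rotation":[0,0,0]},{"delta_pos":[0,0,0],"rotation":[0,0,0]},{"delta_pos":[0,0,0],"rotation":[0,0,0]}]'
python3 - <<'E'
from h import *
np.set_printoptions(precision=4,suppress=True)
print(go([.455,-.2305,.053]))
s=snap('wrist')
im=s['img'][:,:,::-1][150:420,100:460]
cv2.imwrite('pics/w4.png',cv2.resize(im,None,fx=2,fy=2,interpolation=cv2.INTER_CUBIC))
t=snap('top')
print([ (np.round(d['extent'],1),d['p']) for d in spot_in('top','vial_mid')[:4]])
E
```

```text
clock: 8.45
tcp_pos: [0.4555, -0.2303, 0.2676]
orientation: [0.498, 0.503, 0.497, -0.503]
contact_force: [-0.4, -0.2, -1.6]
opening: 0.409
clock: 8.85
tcp_pos: [0.4552, -0.2321, 0.2529]
orientation: [0.497, 0.504, 0.496, -0.503]
contact_force: [0.0, -0.5, -0.5]
opening: 0.404
[ 1.4372 -0.0143 -0.0657]
[(array([209.9, 252.4,  20.8,  18. ]), 0.86), (array([392.3, 246.3,  15.4,  18.7]), 0.79)]
```

```bash
python3 -m handwheel '[{"delta_pos":[0.3,0,-0.05],"rotation":[0,0,0]},{"delta_pos":[0.25,0,0],"rotation":[0,0,0]},{"delta_pos":[0.1,0,0],"rotation":[0,0,0]},{"delta_pos":[0.1,0,0],"rotation":[0,0,0]},{"delta_pos":[0,0,0],"rotation":[0,0,0]}]'
python3 - <<'E'
from h import *
o,p,r=pose();print(p,o['contact_force'],o['ft_torque'],go([.455,-.2305,.053]))
E
```

```text
clock: 9.5
tcp_pos: [0.4548, -0.2307, 0.2331]
orientation: [-0.496, -0.503, -0.497, 0.504]
contact_force: [0.4, -0.0, -1.4]
opening: 0.403
[ 0.4547815  -0.23069099  0.2330658 ] [ 0.36438367 -0.03840201 -1.43469506] [ 0.01153969 -0.1102321   0.02549243] [ 0.6426279   0.01301155 -0.00480333]
```

```bash
python3 -m handwheel '[{"delta_pos":[0.15,0,0],"rotation":[0,0,0]},{"delta_pos":[0.15,0,0],"rotation":[0,0,0]},{"delta_pos":[0.1,0,0],"rotation":[0,0,0]},{"delta_pos":[0.1,0,0],"rotation":[0,0,0]},{"delta_pos":[0,0,0],"rotation":[0,0,0]}]'
python3 -m handwheel '[{"delta_pos":[0.08,0,0],"rotation":[0,0,0]},{"delta_pos":[0.06,0,0],"rotation":[0,0,0]},{"delta_pos":[0,0,0],"rotation":[0,0,0]}]'
python3 - <<'E'
from h import *
o,p,r=pose();print(p,o['contact_force'],o['ft_torque'],go([.455,-.2305,.053]))
E
```

```text
clock: 10.0
tcp_pos: [0.4548, -0.2307, 0.2206]
orientation: [-0.496, -0.503, -0.497, 0.504]
contact_force: [1.0, -0.3, -1.7]
opening: 0.407
clock: 10.3
tcp_pos: [0.4549, -0.2308, 0.2174]
orientation: [0.496, 0.504, 0.496, -0.503]
contact_force: [-0.1, -0.3, -0.9]
opening: 0.408
[ 0.45491664 -0.23077267  0.21744493] [-0.05511362 -0.30935297 -0.88368053] [-0.0081294  -0.15586055 -0.04725138] [ 0.01779743  0.00295988 -0.0107835 ]
```

```bash
python3 -m handwheel '[{"delta_pos":[0.05,0,0],"rotation":[0,0,0]},{"delta_pos":[0.03,0,0],"rotation":[0,0,0]},{"delta_pos":[0,0,0],"rotation":[0,0,0]}]'
python3 -m handwheel '[{"delta_pos":[0,0,0],"rotation":[0,0,0]},{"delta_pos":[0,0,0],"rotation":[0,0,0]},{"delta_pos":[0,0,0],"rotation":[0,0,0]},{"delta_pos":[0,0,0],"rotation":[0,0,0]},{"delta_pos":[0,0,0],"rotation":[0,0,0]}]' 0.8
python3 -m handwheel '[{"delta_pos":[0,0,0],"rotation":[0,0,0]},{"delta_pos":[0,0,0],"rotation":[0,0,0]}]'
python3 -m handwheel '[{"delta_pos":[-1,0,0],"rotation":[0,0,0]},{"delta_pos":[-1,0,0],"rotation":[0,0,0]},{"delta_pos":[-1,0,0],"rotation":[0,0,0]},{"delta_pos":[-1,0,0],"rotation":[0,0,0]},{"delta_pos":[-1,0,0],"rotation":[0,0,0]}]'
python3 -m handwheel '[{"delta_pos":[-0.5,0,-1],"rotation":[0,0,0]},{"delta_pos":[0,0,0],"rotation":[0,0,0]}]'
python3 - <<'E'
from h import *
np.set_printoptions(precision=4,suppress=True)
for n in('scene','top','wrist'):
    s=snap(n,n+'5.png')
    for t in('vial_mid','spot'):
        for d in spot_in(n,t):
            e=d['extent'];print(n,t,np.round(e,1),round(d['p'],2),at(s,e[0]+e[2]/2,e[1]+e[3]/2,.088))
    print('pred spot, base@mouth',px(s,[.455,-.229,.088]),px(s,[.455,-.229,.03]))
a=[cv2.imread('pics/%s5.png'%n) for n in('wrist','scene')]
u=a[1][240:345,80:220]
cv2.imwrite('pics/c5.png',np.hstack([cv2.resize(a[0],(400,300)),cv2.resize(u,(400,300),interpolation=cv2.INTER_CUBIC)]))
E
```

```text
clock: 10.6
tcp_pos: [0.4551, -0.2307, 0.2172]
orientation: [-0.497, -0.503, -0.496, 0.504]
contact_force: [-7.7, 3.8, 19.9]
opening: 0.406
clock: 11.1
tcp_pos: [0.4549, -0.2307, 0.2153]
orientation: [-0.496, -0.503, -0.497, 0.503]
contact_force: [-0.0, 0.4, 1.1]
opening: 0.754
clock: 11.3
tcp_pos: [0.4549, -0.2307, 0.2154]
orientation: [-0.496, -0.503, -0.497, 0.503]
contact_force: [0.4, 0.5, 0.2]
opening: 0.789
clock: 11.8
tcp_pos: [0.4548, -0.2307, 0.3415]
orientation: [0.497, 0.503, 0.497, -0.503]
contact_force: [0.4, 0.1, -0.7]
opening: 0.8
clock: 12.0
tcp_pos: [0.4562, -0.2032, 0.3552]
orientation: [0.498, 0.503, 0.496, -0.502]
contact_force: [-0.0, -0.2, 0.1]
opening: 0.799
scene vial_mid [128.1 265.   29.   36. ] 0.85 [ 0.4796 -0.238   0.088 ]
scene vial_mid [255.7 155.5  19.9  35.9] 0.61 [0.4799 0.0623 0.088 ]
scene spot [126.5 262.6  30.   38.8] 0.93 [ 0.4769 -0.238   0.088 ]
scene spot [256.1 156.6  19.6  33.4] 0.59 [0.48   0.0629 0.088 ]
pred spot, base@mouth [137.1302 270.5538] [147.2363 287.7595]
top vial_mid [209.1 252.2  22.1  20. ] 0.74 [0.4448 0.0935 0.088 ]
top vial_mid [386.5 247.8  26.9  19.8] 0.67 [ 0.4487 -0.2204  0.088 ]
top spot [384.2 242.3  20.5  21.1] 0.87 [ 0.4572 -0.211   0.088 ]
top spot [210.  248.8  19.6  27.6] 0.82 [0.4441 0.0941 0.088 ]
pred spot, base@mouth [404.7526 253.9858] [394.4183 252.0303]
wrist vial_mid [267.  205.   31.3  52.1] 0.96 [ 0.4577 -0.2182  0.088 ]
wrist spot [259.8 202.5  40.1  53. ] 0.89 [ 0.4552 -0.2163  0.088 ]
pred spot, base@mouth [279.8226 242.278 ] [279.8608 220.3775]
```

View pics/c5.png

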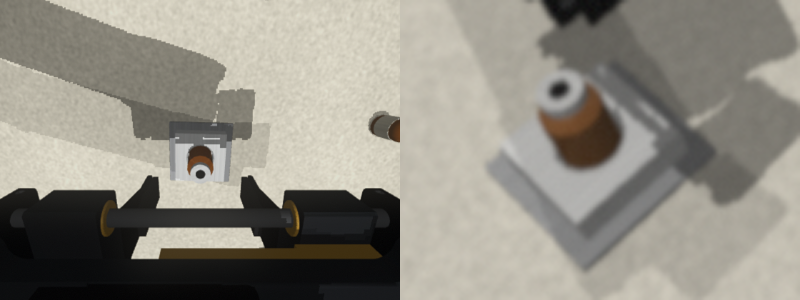

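The vial stands in the bore: wrist cap at (280,243.6) and scene spot at (136,271.5), both about 1 px from the predictions for fully seated (280,242 and 137,270.6). Next, the gauge.

```bash
python3 -m handwheel '[{"delta_pos":[-0.2,0,-1],"rotation":[0,0,0]},{"delta_pos":[-0.2,0,-1],"rotation":[0,0,0]},{"delta_pos":[-0.2,0,-1],"rotation":[0,0,0]},{"delta_pos":[-0.2,0,-1],"rotation":[0,0,0]},{"delta_pos":[-0.2,0,-1],"rotation":[0,0,0]}]' 1
python3 -m handwheel '[{"delta_pos":[-0.2,0.2,-1],"rotation":[0,0,0]},{"delta_pos":[-0.2,0.2,-1],"rotation":[0,0,0]},{"delta_pos":[-0.2,0.2,-1],"rotation":[0,0,0]},{"delta_pos":[-0.2,0.2,-1],"rotation":[0,0,0]},{"delta_pos":[-0.2,0.2,-1],"rotation":[0,0,0]}]'
python3 -m handwheel '[{"delta_pos":[0,0,-1],"rotation":[0,0,0]},{"delta_pos":[0,0,-1],"rotation":[0,0,0]},{"delta_pos":[0,0,-0.5],"rotation":[0,0,0]},{"delta_pos":[0,0,0],"rotation":[0,0,0]}]'
python3 - <<'E'
from h import *
np.set_printoptions(precision=4,suppress=True)
s=snap('wrist','w6.png')
np.savez('w6.npz',**{k:s[k] for k in s})
t=snap('top');print('stand top cam',at(t,138.8,240,.062))
for n in('gauge_mid','stand_top'):
    for d in spot_in('wrist',n)[:2]:print(n,np.round(d['extent'],1),d['p'])
print(pose()[1])
im=s['img'][:,:,::-1][0:270,100:460]
cv2.imwrite('pics/w6c.png',cv2.convertScaleAbs(cv2.resize(im,None,fx=2.2,fy=2.2,interpolation=cv2.INTER_CUBIC),alpha=1.5))
E
```

```text
clock: 12.95
tcp_pos: [0.4569, -0.0799, 0.3781]
orientation: [-0.496, -0.504, -0.496, 0.504]
contact_force: [0.8, 0.3, -0.5]
opening: 0.993
clock: 13.45
tcp_pos: [0.4839, 0.0447, 0.4031]
orientation: [-0.496, -0.504, -0.496, 0.504]
contact_force: [0.2, -0.4, -0.4]
opening: 0.999
clock: 13.85
tcp_pos: [0.4845, 0.1077, 0.4029]
orientation: [0.497, 0.503, 0.497, -0.503]
contact_force: [-0.3, -1.1, -0.3]
opening: 1.005
stand top cam [0.4844 0.2441 0.062 ]
gauge_mid [254.5   4.5  50.5  76.9] 0.75
stand_top [231.8   5.7  99.4 115.1] 0.98
[0.4848 0.1049 0.4028]
```

View pics/w6c.png

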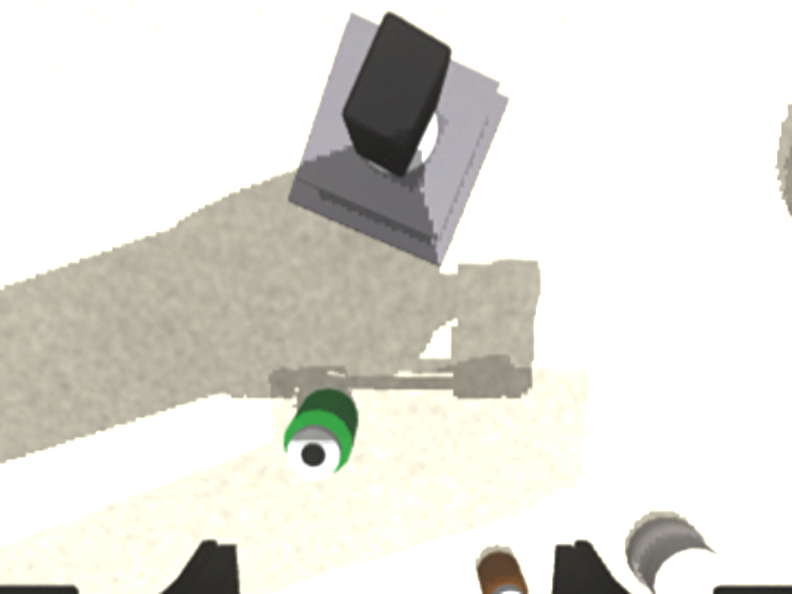

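```bash
python3 - <<'E'
from h import *
np.set_printoptions(precision=4,suppress=True)
s=dict(np.load('w6.npz'))
f=lambda u,v:at(s,u/2.2+100,v/2.2,.148)
A,B,D=f(388,14),f(450,50),f(343,112)
print(A,B,D,np.linalg.norm(B-A),np.linalg.norm(D-A),np.degrees(np.arctan2(*(B-A)[1::-1])),np.degrees(np.arctan2(*(A-D)[1::-1])))
print('centre',(B+D)/2)
g=lambda u,v:at(s,u/2.2+100,v/2.2,.062)
print('plate corners',g(352,14),g(290,185))
o=sensors.observe();print(o['qpos']);print(go([.484,.244,.108]))
E
```

```text
[0.4844 0.2637 0.148 ] [0.5037 0.2538 0.148 ] [0.4695 0.2368 0.148 ] 0.021702075661889853 0.03076433870164801 -27.20680739697105 61.10609266882732
centre [0.4866 0.2453 0.148 ]
plate corners [0.4686 0.2898 0.062 ] [0.4384 0.2234 0.062 ]
[ 0.3737  0.0649 -0.6961  1.8026  0.0436  1.2898 -0.3494]
[ 5.2314 -0.1169 -5.5698]
```

```bash
python3 -m handwheel '[{"delta_pos":[0,0,-1],"rotation":[0,0,0]},{"delta_pos":[0,0,-1],"rotation":[0,0,0]},{"delta_pos":[0,0,-1],"rotation":[0,0,0]},{"delta_pos":[0,0,-1],"rotation":[-0.045,0,0]},{"delta_pos":[0,0,0],"rotation":[-0.045,0,0]}]'
python3 -m handwheel '[{"delta_pos":[0,0,0],"rotation":[-0.045,0,0]},{"delta_pos":[0,0,0],"rotation":[-0.045,0,0]},{"delta_pos":[0,0,0],"rotation":[-0.045,0,0]},{"delta_pos":[0,0,0],"rotation":[-0.045,0,0]},{"delta_pos":[0,0,0],"rotation":[-0.045,0,0]}]'
python3 -m handwheel '[{"delta_pos":[0,0,0],"rotation":[-0.04,0,0]},{"delta_pos":[0,0,0],"rotation":[0,0,0]}]'
python3 - <<'E'
from h import *
np.set_printoptions(precision=4,suppress=True)
o,p,r=pose();m=r.as_matrix();print(p,np.degrees(np.arctan2(m[1,1],m[0,1])),m[:,0],o['qpos'])
print(go([.4855,.245,.110]))
s=snap('wrist')
for n in('gauge_mid','stand_top'):
    for d in spot_in('wrist',n)[:2]:print(n,np.round(d['extent'],1),d['p'])
im=s['img'][:,:,::-1].copy();cv2.imwrite('pics/w7.png',im)
c=r.apply([0,1,0]);c[2]=0
def box(cen,yaw,z):
    cx=np.array([np.cos(yaw),np.sin(yaw),0]);cy=np.array([-np.sin(yaw),np.cos(yaw),0]);b=np.array([cen[0],cen[1],z])
    return np.array([px(s,b+a*.012*cx+d*.017*cy) for a,d in((1,1),(1,-1),(-1,-1),(-1,1))])
q=box([.4855,.245],np.radians(-25.5),.148);cv2.polylines(im,[((q)*1).astype(np.int32)],True,(0,255,0),1)
cv2.imwrite('pics/w7c.png',cv2.convertScaleAbs(cv2.resize(im[60:330,130:430],None,fx=2.2,fy=2.2,interpolation=cv2.INTER_CUBIC),alpha=1.4))
E
```

```text
clock: 14.55
tcp_pos: [0.4856, 0.2086, 0.4031]
orientation: [0.564, 0.427, 0.565, -0.426]
contact_force: [0.2, -0.4, 0.1]
opening: 0.997
clock: 15.05
tcp_pos: [0.4865, 0.205, 0.4029]
orientation: [0.676, 0.206, 0.676, -0.206]
contact_force: [-1.4, 0.6, 0.1]
opening: 0.996
clock: 15.25
tcp_pos: [0.4864, 0.2051, 0.4029]
orientation: [0.688, 0.164, 0.688, -0.165]
contact_force: [0.7, 0.1, 0.9]
opening: 1.002
[0.4864 0.2051 0.4029] 63.106064294632965 [-0.0001 -0.0004 -1.    ] [ 0.3257  0.174  -0.8902  1.7272  0.1402  1.307   0.5076]
[ 5.1551  1.4113 -0.7566]
gauge_mid [294.8 161.3  50.9  54.4] 0.89
stand_top [270.4 131.6  76.   80.7] 0.92
```

View pics/w7c.png

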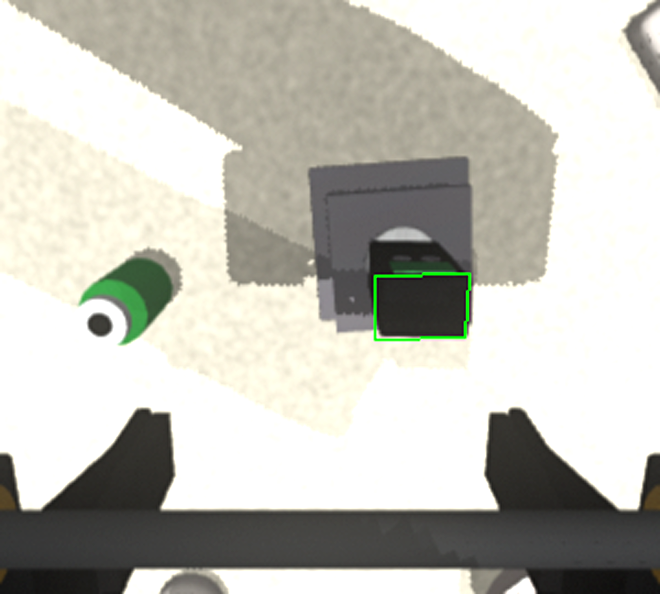

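The overlay matches the gauge's top face to within 1–2 px, and it is aligned with the jaws. Descending and gripping.

```bash
python3 -m handwheel '[{"delta_pos":[0,0.7,-0.38],"rotation":[0,0,0]},{"delta_pos":[0,0.7,-0.38],"rotation":[0,0,0]},{"delta_pos":[0.5,0,0],"rotation":[0,0,0]},{"delta_pos":[1,0,0],"rotation":[0,0,0]},{"delta_pos":[1,0,0],"rotation":[0,0,0]}]'
python3 -m handwheel '[{"delta_pos":[1,0,0],"rotation":[0,0,0]},{"delta_pos":[1,0,0],"rotation":[0,0,0]},{"delta_pos":[0.6,0,0],"rotation":[0,0,0]},{"delta_pos":[0,0,0],"rotation":[0,0,0]},{"delta_pos":[0,0,0],"rotation":[0,0,0]}]'
python3 - <<'E'
from h import *
print(go([.4855,.245,.110]))
E
python3 -m handwheel '[{"delta_pos":[0,0,0],"rotation":[0,0,0]},{"delta_pos":[0,0,0],"rotation":[0,0,0]},{"delta_pos":[0,0,0],"rotation":[0,0,0]},{"delta_pos":[0,0,0],"rotation":[0,0,0]},{"delta_pos":[0,0,0],"rotation":[0,0,0]}]' 0 15
python3 -m handwheel '[{"delta_pos":[0,0,0],"rotation":[0,0,0]},{"delta_pos":[0,0,0],"rotation":[0,0,0]},{"delta_pos":[0,0,0],"rotation":[0,0,0]},{"delta_pos":[0,0,0],"rotation":[0,0,0]},{"delta_pos":[0,0,0],"rotation":[0,0,0]}]'
python3 -m handwheel '[{"delta_pos":[0,0,0],"rotation":[0,0,0]},{"delta_pos":[0,0,0],"rotation":[0,0,0]},{"delta_pos":[0,0,0],"rotation":[0,0,0]}]' 0 40
```

```text
clock: 15.9
tcp_pos: [0.485, 0.2455, 0.3394]
orientation: [0.688, 0.165, 0.687, -0.165]
contact_force: [0.4, -1.7, 0.1]
opening: 1.001
clock: 16.4
tcp_pos: [0.4851, 0.2461, 0.276]
orientation: [0.688, 0.165, 0.688, -0.165]
contact_force: [1.8, 0.8, -0.1]
opening: 1.001
[ 0.07918893 -0.03395288  0.03483435]
clock: 16.9
tcp_pos: [0.4849, 0.2462, 0.2757]
orientation: [0.688, 0.165, 0.688, -0.164]
contact_force: [-0.4, 0.5, -0.4]
opening: 0.634
clock: 17.4
tcp_pos: [0.4849, 0.2462, 0.2755]
orientation: [0.688, 0.164, 0.688, -0.164]
contact_force: [0.2, -0.3, -0.6]
opening: 0.391
clock: 17.7
tcp_pos: [0.4849, 0.2462, 0.2755]
orientation: [0.688, 0.164, 0.688, -0.164]
contact_force: [0.2, -1.1, 0.5]
opening: 0.386
```

```bash
python3 -m handwheel '[{"delta_pos":[-0.5,0,0],"rotation":[0,0,0]},{"delta_pos":[-1,0,0],"rotation":[0,0,0]},{"delta_pos":[-1,0,0],"rotation":[0,0,0]},{"delta_pos":[-1,0,0],"rotation":[0,0,0]},{"delta_pos":[-1,0,0],"rotation":[0,0,0]}]'
python3 -m handwheel '[{"delta_pos":[-0.5,0,0],"rotation":[0,0,0]},{"delta_pos":[0,0,0],"rotation":[0,0,0]}]'
python3 - <<'E'
from h import *
np.set_printoptions(precision=4,suppress=True)
for n,p in(('wrist',(279.8,242.3)),('top',(404.75,254)),('scene',(137.1,270.55))):
    g=cv2.imread(f'pics/{n}5.png',0);u,v=map(int,p);x0,y0=u-7,v-7
    w=g[y0:y0+15,x0:x0+15].astype(float)
    m=(w<75).astype(np.uint8);N,L,st,c=cv2.connectedComponentsWithStats(m)
    print(n,p,[(c[i]+[x0,y0],st[i,4]) for i in range(1,N)])
s=snap('wrist')
o,p,r=pose();g=p+r.apply([.164,0,0]);print(g,go([.455,-.229,.215]),o['contact_force'])
im=s['img'][:,:,::-1][150:420,100:460];im=cv2.convertScaleAbs(cv2.resize(im,None,fx=2.2,fy=2.2,interpolation=cv2.INTER_CUBIC),alpha=1.8)
ty=r.apply([0,1,0]);tz=r.apply([0,0,1])
for d,col in((-.002,(255,0,0)),(0,(0,255,0)),(.002,(0,0,255))):
    q=np.array([px(s,g+[0,0,.0365]+a*.017*ty+(b*.012+d)*tz) for a,b in((1,1),(1,-1),(-1,-1),(-1,1))])
    cv2.polylines(im,[((q-[100,150]+.5)*2.2).astype(np.int32)],True,col,1)
cv2.imwrite('pics/w8.png',im)
E
```

```text
clock: 18.2
tcp_pos: [0.4846, 0.2463, 0.3898]
orientation: [0.688, 0.164, 0.688, -0.164]
contact_force: [1.0, -0.7, -2.9]
opening: 0.39
clock: 18.4
tcp_pos: [0.4851, 0.2466, 0.4024]
orientation: [0.689, 0.165, 0.687, -0.164]
contact_force: [0.1, 0.1, -2.2]
opening: 0.388
wrist (279.8, 242.3) [(array([280.0973, 243.7168]), np.int32(113))]
top (404.75, 254) [(array([398.3256, 253.8837]), np.int32(43)), (array([406.9143, 253.9048]), np.int32(105))]
scene (137.1, 270.55) [(array([135.2105, 270.9474]), np.int32(19))]
[0.4851 0.2462 0.2369] [  0.8704 -17.4963   7.5296] [ 0.2533 -0.7068 -2.5002]
```

View pics/w8.png

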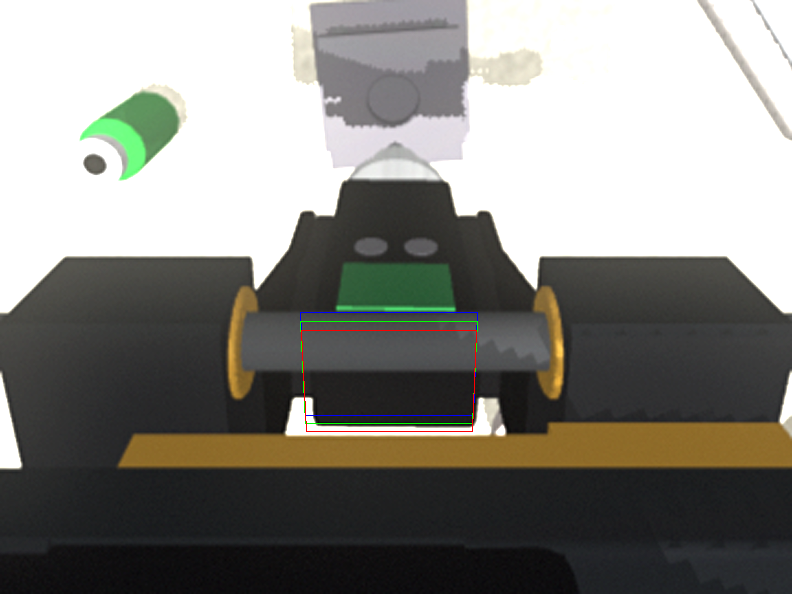

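```bash
python3 -m handwheel '[{"delta_pos":[0,-1,0.6],"rotation":[0,0,0]},{"delta_pos":[0,-1,0.6],"rotation":[0,0,0]},{"delta_pos":[0,-1,0.6],"rotation":[0,0,0]},{"delta_pos":[0,-1,0.6],"rotation":[0,0,0]},{"delta_pos":[0,-1,0.6],"rotation":[0,0,0]}]'
python3 -m handwheel '[{"delta_pos":[0,-1,0.6],"rotation":[0,0,0]},{"delta_pos":[0,-1,0.6],"rotation":[0,0,0]},{"delta_pos":[0,-1,0.6],"rotation":[0,0,0]},{"delta_pos":[0,-1,0.6],"rotation":[0,0,0]},{"delta_pos":[0,-1,0.6],"rotation":[0,0,0]}]'
python3 -m handwheel '[{"delta_pos":[0,-1,0.6],"rotation":[0,0,0]},{"delta_pos":[0,-1,0.6],"rotation":[0,0,0]},{"delta_pos":[0,-1,0.6],"rotation":[0,0,0]},{"delta_pos":[0,-1,0.6],"rotation":[0,0,0]},{"delta_pos":[0,-1,0.6],"rotation":[0,0,0]}]'
python3 -m handwheel '[{"delta_pos":[0,-1,0.6],"rotation":[0,0,0]},{"delta_pos":[0,-1,0.6],"rotation":[0,0,0]},{"delta_pos":[0,-0.5,0.3],"rotation":[0,0,0]},{"delta_pos":[0,0,0],"rotation":[0,0,0]},{"delta_pos":[0,0,0],"rotation":[0,0,0]}]'
python3 - <<'E'
from h import *
np.set_printoptions(precision=4,suppress=True)
o,p,r=pose();g=p+r.apply([.164,0,0]);print(g,r.as_matrix())
for n in('wrist','top','scene'):
    s=snap(n,n+'9.png');q=px(s,[.4545,-.2295,.088]);print(n,q)
    gg=cv2.cvtColor(s['img'],cv2.COLOR_RGB2GRAY);x0,y0=int(q[0])-12,int(q[1])-12
    m=(gg[y0:y0+25,x0:x0+25]<80).astype(np.uint8);N,L,st,c=cv2.connectedComponentsWithStats(m)
    for i in range(1,N):
        if st[i,4]>8:
            a=c[i]+[x0,y0];w=at(s,*a,.088);print(' ',a,st[i,4],st[i,:4],w, r.inv().apply(w-g))
    k=cv2.resize(s['img'][:,:,::-1][y0-10:y0+35,x0-10:x0+35],(260,260),interpolation=cv2.INTER_CUBIC)
    A=k if n=='wrist' else np.hstack([A,k])
cv2.imwrite('pics/m9.png',A)
E
```

```text
clock: 18.95
tcp_pos: [0.4948, 0.0993, 0.3989]
orientation: [0.687, 0.164, 0.688, -0.165]
contact_force: [1.3, 0.3, -2.0]
opening: 0.388
clock: 19.45
tcp_pos: [0.505, -0.046, 0.3989]
orientation: [0.687, 0.164, 0.689, -0.165]
contact_force: [0.1, 0.9, -2.2]
opening: 0.388
clock: 19.95
tcp_pos: [0.5154, -0.1913, 0.3987]
orientation: [0.687, 0.165, 0.689, -0.164]
contact_force: [0.1, 0.2, -1.2]
opening: 0.387
clock: 20.45
tcp_pos: [0.5212, -0.2615, 0.3997]
orientation: [0.687, 0.165, 0.688, -0.164]
contact_force: [0.1, 1.0, -2.2]
opening: 0.387
[ 0.521  -0.2613  0.2357] [[-0.001   0.4517  0.8922]
 [ 0.0016  0.8922 -0.4517]
 [-1.      0.001  -0.0016]]
wrist [276.8869 127.9907]
  [276.629  129.1452] 124 [ 7  8 12 13] [ 0.4553 -0.2302  0.088 ] [ 0.1478 -0.0021 -0.0724]
top [405.0469 254.2699]
  [404.1678 251.0937] 459 [ 0  0 25 22] [ 0.46   -0.2281  0.088 ] [ 0.1478  0.0019 -0.0691]
scene [136.6792 270.6026]
  [131.0378 268.7442] 344 [ 0  0 17 24] [ 0.4446 -0.2329  0.088 ] [ 0.1478 -0.0093 -0.0807]
  [146.641  276.7692] 39 [21 13  4 12] [ 0.4759 -0.227   0.088 ] [ 0.1478  0.0101 -0.0554]
```

View pics/m9.png

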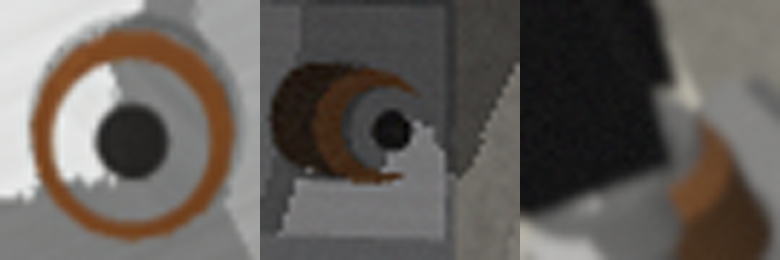

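Wrist crop: the vial is upright (concentric rings). Wrist and top views agree on the disc at (0.4551, −0.2300). Moving the tip to just above it.

```bash
python3 - <<'E'
from h import *
print(go([.4546,-.2297,.1955]))
E
```

```text
[ 1.64182666 -0.08797989 -2.94598122]
```

```bash
python3 -m handwheel '[{"delta_pos":[0,-0.02,-0.75],"rotation":[0,0,0]},{"delta_pos":[0,-0.02,-0.75],"rotation":[0,0,0]},{"delta_pos":[0,-0.02,-0.75],"rotation":[0,0,0]},{"delta_pos":[0.3,-0.03,-0.7],"rotation":[0,0,0]},{"delta_pos":[0.5,0,0],"rotation":[0,0,0]}]'
python3 -m handwheel '[{"delta_pos":[0.5,0,0],"rotation":[0,0,0]},{"delta_pos":[0.34,0,0],"rotation":[0,0,0]},{"delta_pos":[0,0,0],"rotation":[0,0,0]},{"delta_pos":[0,0,0],"rotation":[0,0,0]}]'
python3 - <<'E'
from h import *
np.set_printoptions(precision=4,suppress=True)
o,p,r=pose();print(p,o['contact_force'],go([.4546,-.2297,.1955]))
s=snap('scene');t=snap('top')
g=p+r.apply([.164,0,0]);tip=g-[0,0,.1015]
print(tip,px(s,tip),px(s,[.4551,-.23,.088]))
k=lambda s,p,n:cv2.resize(s['img'][:,:,::-1][int(p[1])-n:int(p[1])+n,int(p[0])-n:int(p[0])+n],(400,400),interpolation=cv2.INTER_CUBIC)
q=px(s,tip);print('origin',q.astype(int)-20)
cv2.imwrite('pics/m10.png',cv2.convertScaleAbs(np.hstack([k(s,q,20),k(t,px(t,tip),40)]),alpha=1.6))
E
```

```text
clock: 21.1
tcp_pos: [0.4534, -0.2297, 0.3813]
orientation: [0.688, 0.163, 0.687, -0.165]
contact_force: [0.3, 0.1, -1.6]
opening: 0.388
clock: 21.5
tcp_pos: [0.4547, -0.2314, 0.3592]
orientation: [0.688, 0.165, 0.688, -0.164]
contact_force: [1.1, 0.3, -1.6]
opening: 0.388
[ 0.4547 -0.2314  0.3592] [ 1.1298  0.2658 -1.6065] [-0.0106  0.0553 -0.0286]
[ 0.4546 -0.2313  0.0937] [134.7541 269.5687] [136.6691 271.0208]
origin [114 249]
```

```bash
python3 -m handwheel '[{"delta_pos":[0,0.055,-0.03],"rotation":[0,0,0]},{"delta_pos":[0,0,0],"rotation":[0,0,0]},{"delta_pos":[0,0,0],"rotation":[0,0,0]}]'
python3 - <<'E'
from h import *
np.set_printoptions(precision=4,suppress=True)
print(go([.4546,-.2297,.1955]))
o,p,r=pose();g=p+r.apply([.164,0,0])
s=snap('scene');im=s['img']
for h in(0,.011,.022,.03,.05):print(h,px(s,g-[0,0,.1015-h]))
for h in(.088,.078,.068,.04):print('vial',h,px(s,[.4551,-.23,h]))
G=im[244:286,110:164].astype(int)
print('     '+' '.join('%3d'%i for i in range(110,164)))
gr=G.mean(2).astype(int)
for i,row in enumerate(gr):print(244+i,' '.join('%3d'%v for v in row))
E
```

```text
clock: 21.9
tcp_pos: [0.4543, -0.2298, 0.3597]
orientation: [0.688, 0.164, 0.688, -0.164]
contact_force: [-0.4, -0.8, -2.1]
opening: 0.387
[0.0087 0.0093 0.0075]
0 [135.2729 268.6925]
0.011 [133.1478 265.0926]
0.022 [130.9627 261.3912]
0.03 [129.3345 258.6331]
0.05 [125.1126 251.4811]
vial 0.088 [136.6691 271.0208]
vial 0.078 [138.5208 274.1581]
vial 0.068 [140.3279 277.2197]
vial 0.04 [145.163  285.4115]
     110 111 112 113 114 115 116 117 118 119 120 121 122 123 124 125 126 127 128 129 130 131 132 133 134 135 136 137 138 139 140 141 142 143 144 145 146 147 148 149 150 151 152 153 154 155 156 157 158 159 160 161 162 163
244  20  22  19  19  17  18  16  21  18  21  21  16  20  18  18  20  20  18  23  20  19  20  26  55  91 116 119 106  98  97  96  98 100 106 113 118 118 117 115 117 118 120 122 120 119 119 118 120 121 120 120 120 120 119
245  17  18  21  19  20  18  20  19  20  20  20  19  20  24  14  20  19  18  21  21  18  19  23  40  76 108 120 112 103  97  96  96  98 101 108 116 117 116 116 116 119 120 119 120 118 117 119 120 121 120 121 120 120 119
246  17  20  19  24  17  18  1
[... 8069 characters left out ...]
  59  78  93 102 104 104 103 103 103 103
283  99  99  99  99  99 100  98  99 100 100  99  98 100 100 101 101 103 102  98  89  80  77  76  77  77  77  77  78  79  76  76  77  75  72  70  68  63  56  48  44  41  41  40  41  50  65  83  97 101 102 103 103 103 102
284 100  98  97  99  99  99 100  99 100 101 100  99 101 102 104 104 104 103 101  93  81  76  75  75  76  78  77  77  77  77  76  75  73  72  65  61  55  49  45  43  41  41  41  38  41  54  73  91 100 101 103 103 104 105
285 101 101  99  99 100  98  98  99  99 100 100 102 101 103 103 104 103 103 102  97  85  76  73  72  76  75  76  76  75  75  74  74  70  64  57  54  48  46  43  44  43  43  41  40  40  46  62  81  95 103 104 106 108 116
```

Numerically, the scene crop shows the disc at (135.2,271.1) and the plunger end at (134.2,269.1). That offset is within about 0.5 px of a tip centred over the disc. Pressing now, watching the force.

```bash
cat > f.py <<'E'
from h import *
F=[];Z=[]
for i in range(4):
    snapshot('scene');o,p,r=pose();F.append(o['contact_force']);Z.append(p)
print(np.round(np.mean(F,0),2),np.round(np.mean(Z,0),4),o['opening'],go([.4546,-.2297,.1955]))
E
python3 f.py
python3 -m handwheel '[{"delta_pos":[0.1,0,0],"rotation":[0,0,0]},{"delta_pos":[0.1,0,0],"rotation":[0,0,0]},{"delta_pos":[0.06,0,0],"rotation":[0,0,0]},{"delta_pos":[0.06,0,0],"rotation":[0,0,0]},{"delta_pos":[0,0,0],"rotation":[0,0,0]}]'
python3 f.py
```

```text
[ 0.05 -0.15 -1.73] [ 0.4542 -0.2299  0.3596] 0.388755591502587 [0.00260259 0.01236318 0.01035531]
clock: 22.65
tcp_pos: [0.4542, -0.2298, 0.3514]
orientation: [0.688, 0.164, 0.688, -0.164]
contact_force: [-0.5, -1.1, -0.7]
opening: 0.388
[-0.98  0.11  0.13] [ 0.4543 -0.2298  0.3516] 0.38634962995644373 [-0.31397312  0.01083709  0.00938995]
```

```bash
python3 -m handwheel '[{"delta_pos":[0.06,0,0],"rotation":[0,0,0]},{"delta_pos":[0.06,0,0],"rotation":[0,0,0]},{"delta_pos":[0.05,0,0],"rotation":[0,0,0]},{"delta_pos":[0.03,0,0],"rotation":[0,0,0]},{"delta_pos":[0,0,0],"rotation":[0,0,0]}]'
python3 f.py; python3 f.py
```

```text
clock: 23.35
tcp_pos: [0.4542, -0.2298, 0.3465]
orientation: [0.688, 0.164, 0.688, -0.164]
contact_force: [-1.0, -0.9, 2.8]
opening: 0.392
[-0.58  0.29  2.19] [ 0.4543 -0.2298  0.3466] 0.3854842347086231 [-0.51445558  0.01121331  0.00811447]
[-1.08  0.2   2.44] [ 0.4542 -0.2298  0.3466] 0.38700468837253565 [-0.51708307  0.01115906  0.00974932]
```

```bash
python3 -m handwheel '[{"delta_pos":[0.02,0,0],"rotation":[0,0,0]},{"delta_pos":[0,0,0],"rotation":[0,0,0]},{"delta_pos":[0,0,0],"rotation":[0,0,0]}]'
python3 f.py
python3 - <<'E'
from h import *
for n in('scene','wrist','top'):
    s=snap(n)
    print(n,[(t,np.round(d['extent'],0),round(d['p'],2)) for t in('vial_mid','gauge_mid','gauge_tip') for d in spot_in(n,t)[:3]])
s=snap('scene');gr=s['img'].mean(2).astype(int)[262:278,124:146]
for i,row in enumerate(gr):print(262+i,*row)
E
python3 f.py
```

```text
clock: 24.05
tcp_pos: [0.4542, -0.2298, 0.346]
orientation: [0.688, 0.164, 0.688, -0.164]
contact_force: [-0.3, 0.9, 2.3]
opening: 0.388
[-0.72 -0.16  2.76] [ 0.4542 -0.2298  0.346 ] 0.38867183300674973 [-0.53906879  0.01047327  0.01159211]
scene [('vial_mid', array([254., 158.,  23.,  31.]), 0.8), ('vial_mid', array([129., 263.,  28.,  38.]), 0.76), ('vial_mid', array([293., 126.,  56.,  48.]), 0.39), ('gauge_mid', array([ 93., 213.,  50.,  62.]), 0.64)]
wrist [('vial_mid', array([265., 182.,  33.,  39.]), 0.63), ('gauge_mid', array([240., 215.,  77., 130.]), 0.67), ('gauge_mid', array([259., 183.,  38.,  37.]), 0.4), ('gauge_mid', array([222., 139., 116., 102.]), 0.4)]
top [('vial_mid', array([208., 251.,  22.,  19.]), 0.56), ('gauge_mid', array([364., 225.,  42.,  53.]), 0.31)]
262 101 103 103 101 102 101 100 100 98 95 91 88 85 92 113 137 151 148 129 107 98 97
263 103 102 102 101 99 99 97 97 95 95 91 89 86 86 98 123 144 146 130 108 98 99
264 103 102 101 99 97 96 95 95 94 93 92 90 87 84 90 110 134 140 121 103 98 99
265 110 106 101 98 97 97 96 95 94 93 92 91 88 86 86 98 119 123 110 
[... 363 characters left out ...]
3 90 85 75 66 77 96 103 104 98 85 74
271 167 167 162 145 119 103 100 96 89 85 85 83 78 68 63 75 95 103 101 97 84 74
272 168 168 162 144 119 105 101 94 78 69 73 72 69 65 68 84 97 102 99 93 82 73
273 170 171 163 141 117 106 102 94 77 61 58 62 66 71 82 95 101 101 97 89 81 74
274 171 172 163 141 116 106 103 97 86 73 68 68 75 86 96 100 100 99 94 87 80 74
275 169 168 160 140 116 106 104 103 99 91 86 87 92 98 101 101 101 96 90 86 79 75
276 161 159 149 131 110 101 102 102 102 101 99 98 101 102 103 101 98 94 89 83 78 72
277 147 141 129 113 98 96 99 101 102 102 103 102 102 102 99 99 95 92 88 83 76 72
[-0.38  0.17  2.84] [ 0.4542 -0.2298  0.346 ] 0.3915482266986344 [-0.53983943  0.01155663  0.01179276]
```

```bash
python3 -c "
from cell import job;print(job.close_job())"
```

```text
the job is handed in; nothing more can be done
None
```

I put the amber vial upright in the bore, fully down, and let go of it. I then drew the gauge out of its stand and pressed its plunger onto the rubber disc. I handed the job in at about 25 s of robot time, with the arm still holding that push.

**Last checks:**
- **Force:** the vertical force rose from −1.7 N to about +2.8 N. That is a push of about 4.5 N, and it held steady over repeated readings.
- **Plunger travel:** the gripper went down about 7 mm after first contact, which puts the plunger at about half-way.
- **Gauge:** the tool axis was vertical, and the gripper opening stayed at about 0.39 with no sign of slip.
- **Tip on the disc:** dark rim showed right, below and slightly left of the plunger in the scene camera's pixel values, so the tip is close to centred. I had used up the 12 pictures, so I judged this from numbers and not from a viewed image.

**What disagreed:**
- **Scene camera:** it sat about 1.5 px off the other two, within its calibration error. The wrist and top cameras agreed on the disc's position to about 0.5 mm.
- **Force at the bore floor:** setting the vial down gave a brief 20 N reading at the height expected for the bore floor, below the limit. The camera views taken after release fit a fully seated vial to within 1–2 px.

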